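# Crank the machine vise shut on the pump body

### The job

Fit the loose crank fully home on the square shaft of the blue vise and wind it clockwise, full circles, until the jaws hold the pump body firmly; stop as soon as you feel it is firm, since the thin casting must not be crushed. Leave the crank on the shaft, let go, and leave the other things on the bench alone.

Things in the scene. Friction and masses are not known exactly. Their poses are not given: they have to be found in the camera images.
- shaft_foot (a point): Foot of the upright brass drive shaft, on its axis, on the flat top (80 x 80 mm, 85 mm above the bench) of the blue vise's gear housing. Fixed axes: z up, x towards the jaws. The crank's underside rests here when fully home. Which way the shaft's flats face is different each time and NOT given by this attitude: look, or twist and feel. All else of the vise and the pump stays below 90 mm.
- shaft_top (a point): Top centre of the same shaft, 24 mm above shaft_foot: 16 mm square, the last 3 mm thinned to 12 mm. Clockwise from above closes the jaws, 20 mm per turn; about two turns are needed. It turns stiffly (about 0.26 N m: 4 N at the crank's knob while the jaws run free) and stays where it is left; only from a clamping force above 80 N would it ease back a little. Anticlockwise it can meet its open stop at once.
- crank_foot (a point): Loose crank, 0.28 kg: centre of the hub's underside; z up as it stands, x along the arm to the knob. Hub 34 x 34 mm, 30 tall; in its underside a 17.8 mm square socket, sides along x and y, 26 deep, mouth bevelled 2.5 mm. It fits the shaft in four positions a quarter turn apart, with 6 degrees play each way. Arm 14 wide, 19 to 29 mm above this point; a foot under the knob keeps it level.
- crank_head (a point): Centre of the steel head on the crank's hub, for picking it up from above: 22 x 22 mm, from 30 to 64 mm above the hub's underside, sides along the crank's x and y; this point is 47 mm above crank_foot, on the socket's axis. The knob stands 65 mm off along x.
- crank_knob (a point): Middle of the crank's red upright knob: 24 mm across, from 31 to 75 mm above the hub's underside; this point 53 mm above it and 65 mm from the socket's axis. The knob spins freely on its pin, so this attitude's yaw means nothing and a hand holding it need not turn with the crank.
- pump: Aluminium pump body standing loose on the vise's bed (30 mm above the bench) between the jaws: 55 mm from jaw to jaw, 64 along them, 40 tall plus a 16 mm round neck. Origin: centre of underside, z up, x roughly to the far jaw. To be clamped, not handled. Firmly held is 25 to 110 N; above 130 N its thin walls are crushed.
- jaw: Near jaw of the vise, driven along +x, away from the shaft; its face plate's front is 93 mm along +x of this origin (on the bench level). The plate is sprung: once the pump is caught, clamping grows some 20 N per mm of jaw travel (18 degrees of crank), adding 0.5 N at the knob per 10 N. Stop at about 3 N above free running. The far jaw's face is 185 to 195 mm from the shaft axis, not told: feel for it.
- grease_tin: Bystander, leave it alone: squat jar, 68 mm across, 85 mm tall, yellow lid.
- spray_can: Bystander, leave it alone: green can, 58 mm across, 160 mm tall.
- screwdriver: Bystander, leave it alone: screwdriver with a green handle, lying.
- wrench: Bystander, leave it alone: steel spanner, lying.
- tape_roll: Bystander, leave it alone: orange roll, 90 mm across, 24 mm tall, lying.
- tin_mug: Bystander, leave it alone: blue mug, 76 mm across, 80 mm tall.

How it is judged:
On the way, in this order (a step that is already met when the one before it is completed fails the run):
1. the crank is fully home on the square shaft (horizontal distance between crank_foot and shaft_foot below 0.004 m and z of crank_foot in the frame of shaft_foot below 0.006 m and angle between crank_foot's own z axis and vertical below 0.14 rad), for 0.2 s.
2. with the crank home, the jaws clamp the pump body with more than 25 N (all of step 1 and contact force between jaw and pump above 25 N), for 0.2 s.
At the end, for the whole second after the job is handed in: The pump body stands upright (within 0.1 rad) and still, clamped with 25 to 110 N; the crank is left on the shaft, its underside within 6 mm of the housing top, within 4 mm of the axis and 0.14 rad of upright (all of step 2 and contact force between jaw and pump below 110 N and angle between pump's own z axis and vertical below 0.1 rad and linear speed of pump below 0.01 m/s); the robot touches nothing.
It fails at once if the pump body is crushed: clamped with more than 130 N (contact force between jaw and pump above 130 N).
It fails at once if a bystander is shifted by more than 40 mm (distance of any of grease_tin, spray_can, screwdriver, wrench, tape_roll, tin_mug from where it was at the start of the episode above 0.04 m).
It also fails if it takes over 72 s, if anything falls off the work surface, if the arm or the gripper's body presses on something with over 40 N, if the wrist force passes 120 N, or if a joint passes its speed limit or range.

### The arm

A 6-joint arm with a two-finger parallel gripper is mounted at the origin on the work surface. World frame = base frame: x ahead of the robot, y to its left, z up, the work surface at z = 0. Lengths are in m, angles in rad, forces in N, time in s.
With the tool pointing down it reaches from about 0.425 to 0.95 m from the base axis. Payload 3.5 kg.
Tool frame: the origin (TCP) lies midway between the tips of the shut fingers; the grasp point (between the pads) lies 19 mm behind it; z points along the fingers, y is the line along which they close (so a half turn about z gives the same grasp; the last joint's range is limited). The gripper opens to 85 mm and grips with 20 to 120 N. Pads are 22 mm wide; open, the fingers measure 114 mm over their backs; the gripper's body (76 mm by 85 mm) begins 54 mm behind the grasp point. The pads swing forward as they close: fully open they stand 13 mm farther back than shut.
Start: joints at [-1.342, 0.286, 1.577, -0, 1.279, -0.15], TCP at [0.25, -0.627, 0.231] pointing down, gripper open.
Joint ranges: [-2.77, 2.77], [-0.9, 2.22], [0.21, 2.48], [-1.53, 4.67], [0.24, 2.81], [-2.84, 2.84]. Speed limits (rad/s): [2.79, 2.79, 3.14, 3.14, 3.14, 3.14].

### API

Orientations are given as a unit quaternion [x, y, z, w].
In Python, from plant import ctrl gives the robot as it stands.
- The arm moves only by the tool arm_command, never from a script. Its argument "steps" is one flat list of numbers, 5 for each row, row after row: the opening in per cent of the stroke, from 0 (shut) to 100 (fully open), then the shift along the tool's x, y, z each as a share of 25 mm, from -1 to 1, then the turn about the tool's z as a share of 0.1 rad, from -1 to 1. In form: [grip, tx, ty, tz, spin, grip, tx, ty, tz, spin, ...]. A call has 1 to 8 rows; each row shifts and turns the commanded pose from where the row before left it, along the tool's axes as they then stand; what a row does not reach is not made up. A row lasts 1/12 s, in which the tool goes at most 41.7 mm and 7.16 degrees, less where a joint would pass 70% of its speed; a pose out of reach is approached as far as the arm can. A call with a number of a shift or a turn outside -1 to 1 is refused whole. A call with a gripper value outside its range is refused whole. The fingers move at their own pace and stop on an object; "squeeze" is the grip in N (left out, the last holds). Time passes only in rows, so rows that do not move let the fingers close. It gives the time, the measured TCP pose, the force, the opening and the grip force at its end, in the units of the state.
- ctrl.get_state(): the state, without advancing time (a new reading comes with each control period).
- ctrl.read_camera(name): name is "scene" or "top" or "wrist"; returns the picture (400x640x3 uint8, red, green, blue); there is no depth.
- ctrl.camera_model(name): a dict with "intrinsics" (3x3 intrinsics, pixels), "D" ([k1, k2, p1, p2, k3] as OpenCV has them; the pictures are not rectified), "rvec" (rotation vector, rad) and "tvec" (3), from world to camera coordinates, as OpenCV has them. Camera axes: x right, y down, z forward; pixel columns grow to the right and rows downward; lengths in m; the calibration is good to about 2 mm. A picture is of the moment at which its call begins: read the wrist's pose just before it. camera_model takes no time and is no camera call; for the wrist camera it gives the pose at the moment of the call.
- ctrl.sign_off(): hands the job in; it is judged then, once.
The state is a dict: "time": time; "qpos": joint angles; "dq": joint speeds; "joint_efforts": joint torques, N m; "eef_pos": TCP position; "tcp_rot": TCP orientation; "contact_force": force on the tool from outside, world axes, zero at the start; "wrist_torque": the same for the moment, N m; "opening": opening from 0.0 (shut) to 1.0 (fully open); "finger_force": force on a finger pad.
Only numpy, scipy, OpenCV 4.12 (cv2) and the standard library are available. Lean on these libraries where they do the work, as an engineer would, in place of code of your own. Each camera call takes 0.05 s, during which the arm holds its last target. There are 200 camera calls.

## Working session

There is one attempt and no reset: what is moved stays moved. The work goes in short steps, Python scripts to look and compute and a tool call to move; the robot and the scene stay as the last step left them, time stands still between calls to the robot, and variables do not carry over. Pictures are saved under pics/ and viewed, at most 10 in all, crops included, and the job is handed in when it is done.

Besides the shell and the picture viewer there is one more tool, called in YAML: its name, and indented under it one key for each argument. arm_command: Moves the arm, as the interface text tells. Its arguments: {"type":"object","properties":{"steps":{"type":"array","items":{"type":"number"}},"squeeze":{"type":"number"}},"required":["steps"]}

```bash
ls; mkdir -p pics
cat > h.py <<'E'
import numpy as np, cv2
from scipy.spatial.transform import Rotation as R
from plant import ctrl
def snap(n):
    m=ctrl.camera_model(n); return ctrl.read_camera(n), {k:np.array(v,float) for k,v in m.items() if k in("intrinsics","D","rvec","tvec")}
def ray(m,uv):
    p=cv2.undistortPoints(np.array(uv,float).reshape(-1,1,2),m["intrinsics"],m["D"]).reshape(-1,2)
    Rm=cv2.Rodrigues(m["rvec"])[0]; d=np.c_[p,np.ones(len(p))]@Rm
    return -Rm.T@m["tvec"].ravel(), d/np.linalg.norm(d,axis=1)[:,None]
def plane(m,uv,z):
    o,d=ray(m,uv); return o+d*((z-o[2])/d[:,2])[:,None]
def tri(m1,u1,m2,u2):
    A=np.zeros((3,3));b=np.zeros(3);L=[]
    for m,u in((m1,u1),(m2,u2)):
        o,d=ray(m,u);P=np.eye(3)-np.outer(d[0],d[0]);A+=P;b+=P@o;L.append((P,o))
    x=np.linalg.solve(A,b); return x,[np.linalg.norm(P@(x-o)) for P,o in L]
def save(n,im): cv2.imwrite(n,im[:,:,::-1])
np.set_printoptions(precision=4,suppress=True)
E
python3 - <<'E'
from h import *
s,_=snap("scene");t,_=snap("top");w,_=snap("wrist")
save("pics/s.png",s);save("pics/t.png",t);save("pics/w.png",w)
for n in("scene","top","wrist"):
    m=ctrl.camera_model(n);print(n,ray({k:np.array(v,float) for k,v in m.items() if k in("intrinsics","D","rvec","tvec")},[320,200]))
print(ctrl.get_state())
E
```

```text
pics
scene (array([ 1.175 , -0.6075,  0.7601]), array([[-0.6027,  0.5407, -0.5869]]))
top (array([ 0.4664, -0.0017,  1.1707]), array([[ 0.0731,  0.0095, -0.9973]]))
wrist (array([ 0.3109, -0.6027,  0.3734]), array([[-0.245 , -0.1064, -0.9637]]))
{'time': 0.15, 'qpos': array([-1.342 ,  0.287 ,  1.5778,  0.    ,  1.2786, -0.15  ]), 'dq': array([ 0.0003, -0.0017, -0.0044, -0.0002, -0.0008, -0.0002]), 'joint_efforts': array([  0.0014, -40.6599, -29.3142,  -0.0001,   0.0039,  -0.    ]), 'eef_pos': array([ 0.2495, -0.6266,  0.2302]), 'tcp_rot': array([ 0.9821,  0.1883, -0.    , -0.0009]), 'contact_force': array([-0.5034,  0.3616, -0.4311]), 'wrist_torque': array([-0.0254,  0.0407,  0.0014]), 'finger_force': 0.0, 'opening': 1.0004244086407792}
```

View pics/s.png

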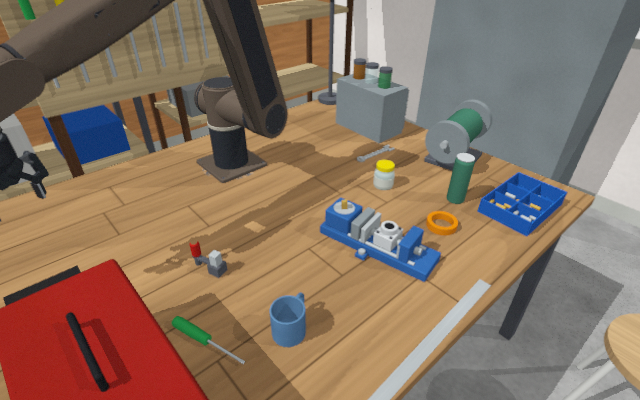

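View pics/t.png

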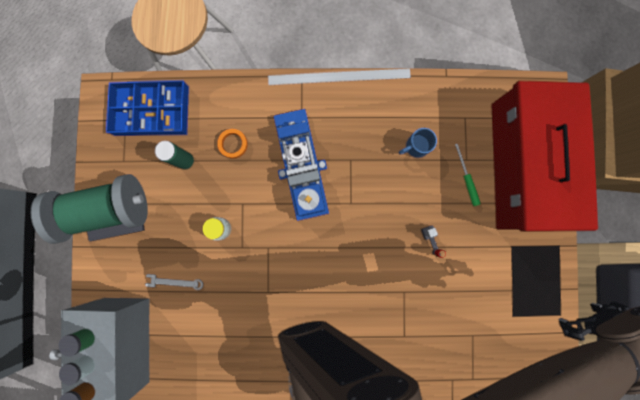

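The scene view shows the crank head at about (214,258) and its knob at (196,248), with the shaft at (345,204). In the top view the head is at about (430,231), the knob at (439,253) and the shaft at (309,199). I'll triangulate these and view enlarged crops.

Run:
```python
from h import *
s,ms=snap("scene");t,mt=snap("top")
def red(im,x0,y0,x1,y1):
    h=cv2.cvtColor(im,cv2.COLOR_RGB2HSV)[y0:y1,x0:x1].astype(int)
    k=((h[...,0]<8)|(h[...,0]>172))&(h[...,1]>170)&(h[...,2]>60)
    y,x=np.nonzero(k);return [x.mean()+x0,y.mean()+y0],len(x)
a=red(s,180,235,210,265);b=red(t,425,240,455,265);print(a,b)
print("knob",tri(ms,a[0],mt,b[0]))
print("head",tri(ms,[214.5,257],mt,[430.5,231]))
print("shaft",tri(ms,[345,204],mt,[309,199]))
print("shaft z.109",plane(mt,[309,199],.109), plane(ms,[345,202],.109))
c=[cv2.resize(i,(400,400),interpolation=cv2.INTER_CUBIC) for i in (s[180:240,315:375],t[170:230,280:340])]
d=[cv2.resize(i,(400,200),interpolation=cv2.INTER_CUBIC) for i in (s[235:285,170:270][:50],t[215:265,390:490])]
save("pics/c1.png",np.vstack([np.hstack(c),np.hstack(d)]))
# jaw/vise axis via blue pixels
h=cv2.cvtColor(t,cv2.COLOR_RGB2HSV);k=((h[...,0]>100)&(h[...,0]<125)&(h[...,1]>150)).astype(np.uint8);k[:,:260]=0;k[:,340:]=0;k[:105]=0;k[225:]=0
y,x=np.nonzero(k);P=plane(mt,np.c_[x,y],.05);print(cv2.fitLine(P[:,:2].astype(np.float32),cv2.DIST_HUBER,0,.01,.01).ravel())
print(ctrl.get_state()["time"])
```

```text
([np.float64(195.14754098360655), np.float64(249.29508196721312)], 122) ([np.float64(437.34615384615387), np.float64(252.57692307692307)], 26)
knob (array([ 0.3924, -0.3381,  0.0449]), [np.float64(0.0011326130460725147), np.float64(0.0011326130460725915)])
head (array([ 0.4561, -0.3171,  0.0503]), [np.float64(0.0011080890632231737), np.float64(0.0011080890632231576)])
shaft (array([0.5507, 0.0423, 0.0955]), [np.float64(0.0038231709728351396), np.float64(0.0038231709728350966)])
shaft z.109 [[0.547 0.039 0.109]] [[0.559  0.0387 0.109 ]]
[0.9668 0.2554 0.5909 0.0442]
0.25
```

View pics/c1.png

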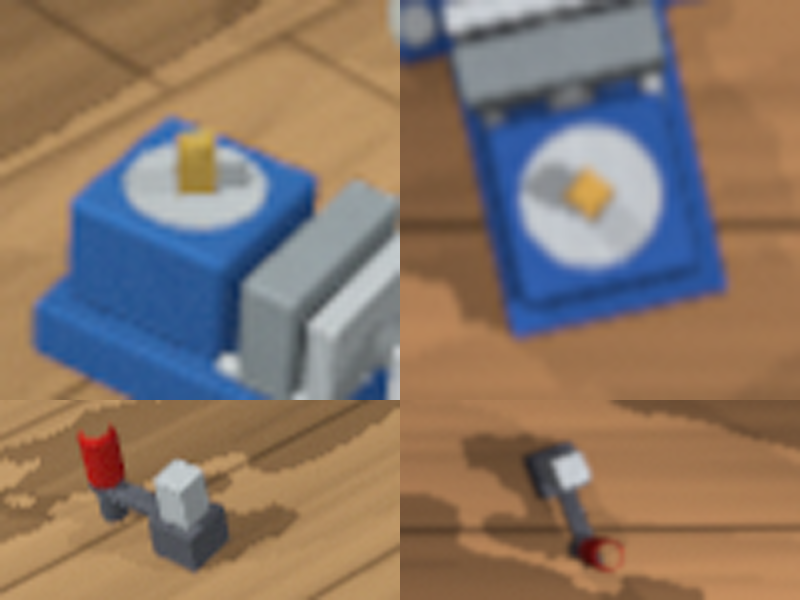

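Enlarged, the head, knob and brass shaft are clear. The shaft's flats sit obliquely to the housing. I'll go over the crank and look with the wrist camera.

arm_command:
  steps: [70, 1, -0.69, 0, 0, 70, 1, -0.69, 0, 0, 70, 1, -0.69, 0, 0, 70, 1, -0.69, 0, 0, 70, 1, -0.69, 0, 0, 70, 1, -0.69, 0, 0, 70, 1, -0.69, 0, 0, 70, 1, -0.69, 0, 0]

```text
time: 0.92
eef_pos: [0.385, -0.4236, 0.2313]
tcp_rot: [0.982, 0.188, 0.0, 0.0]
contact_force: [0.8, -0.5, 1.0]
opening: 0.704
finger_force: 0.0
```

arm_command:
  steps: [70, 1, -0.7, 0, 0, 70, 1, -0.7, 0, 0, 70, 1, -0.7, 0, 0, 70, 1, -0.7, 0, 0, 70, 0.2, -0.2, 0, 0, 70, 0, 0, 0, 0, 70, 0, 0, 0, 0]

```text
time: 1.5
eef_pos: [0.4541, -0.3166, 0.2313]
tcp_rot: [0.982, 0.189, -0.0, 0.0]
contact_force: [-0.1, 0.0, 0.6]
opening: 0.7
finger_force: 0.0
```

Run:
```python
from h import *
w,m=snap("wrist");save("pics/w2.png",w);s=ctrl.get_state();print(s["time"],s["eef_pos"],R.from_quat(s["tcp_rot"]).as_matrix()[:,0],s["contact_force"],s["qpos"])
for p in([.456,-.317,.064],[.392,-.338,.05]):print(cv2.projectPoints(np.array([p]),m["rvec"],m["tvec"],m["intrinsics"],m["D"])[0].ravel())
```

```text
1.55 [ 0.4539 -0.3172  0.2313] [ 0.9292  0.3695 -0.0005] [0.2438 0.5343 0.645 ] [-0.7929  0.0193  1.8769 -0.0007  1.2451  0.3997]
[317.3822 177.445 ]
[313.314  239.0173]
```

View pics/w2.png

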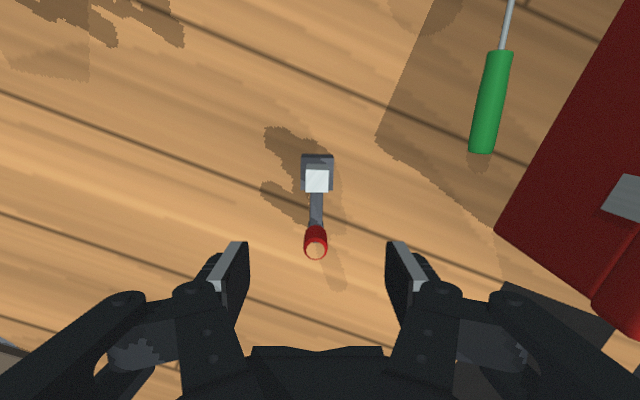

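The wrist view shows the head's top at about (317,181) and the knob's top at (315,251), with the crank nearly aligned with the tool's x.

Run:
```python
from h import *
w=cv2.imread("pics/w2.png")[:,:,::-1];_,m=snap("wrist")
_,ms=snap("scene")
h=cv2.cvtColor(w,cv2.COLOR_RGB2HSV);k=((h[...,1]<50)&(h[...,2]>150)).astype(np.uint8);k[:150]=0;k[215:]=0;k[:,:280]=0;k[:,350:]=0
c=max(cv2.findContours(k,0,1)[0],key=cv2.contourArea);r=cv2.minAreaRect(c);print(r)
P=plane(m,[r[0]],.064)[0];K=plane(m,[[315.5,252]],.075)[0];print(P,K)
print("tri",tri(m,r[0],ms,[213.5,251.5]))  # head top centre
B=plane(m,cv2.boxPoints(r),.064);print(B,np.degrees(np.arctan2(*(B[1]-B[0])[1::-1])))
d=P-K;print("yaw+180",np.degrees(np.arctan2(d[1],d[0])),np.linalg.norm(d))
s=ctrl.get_state();Rm=R.from_quat(s["tcp_rot"]).as_matrix();print("toolyaw",np.degrees(np.arctan2(Rm[1,0],Rm[0,0])),"tool shift mm",1e3*Rm.T@(np.r_[P[:2],.047-.019]-s["eef_pos"]))
```

```text
((316.5, 180.5), (23.0, 23.0), 90.0)
[ 0.4527 -0.3179  0.064 ] [ 0.3896 -0.3418  0.075 ]
tri (array([ 0.4537, -0.3173,  0.0678]), [np.float64(0.00032541660750967655), np.float64(0.000325416607509563)])
[[ 0.4589 -0.304   0.064 ]
 [ 0.4668 -0.3238  0.064 ]
 [ 0.4464 -0.3321  0.064 ]
 [ 0.4384 -0.3119  0.064 ]] -68.43969372915032
yaw+180 20.744958881091257 0.06835985717150743
toolyaw 21.611948104441154 tool shift mm [ -0.8764  -0.1193 203.281 ]
```

arm_command:
  steps: [70, -0.03, 0, 1, 0, 70, 0, 0, 1, 0, 70, 0, 0, 1, 0, 70, 0, 0, 1, 0, 70, 0, 0, 1, 0, 70, 0, 0, 1, 0, 70, 0, 0, 1, 0, 70, 0, 0, 0.85, 0]

```text
time: 2.32
eef_pos: [0.4524, -0.3176, 0.0333]
tcp_rot: [0.982, 0.187, -0.0, -0.0]
contact_force: [-0.0, -0.3, -0.3]
opening: 0.698
finger_force: 0.0
```

arm_command:
  steps: [70, 0, 0, 0, 0, 0, 0, 0, 0, 0, 0, 0, 0, 0, 0, 0, 0, 0, 0, 0, 0, 0, 0, 0, 0, 0, 0, 0, 0, 0, 0, 0, 0, 0, 0, 0, 0, 0, 0, 0]
  squeeze: 60

```text
time: 2.98
eef_pos: [0.4545, -0.318, 0.0371]
tcp_rot: [0.982, 0.189, 0.001, 0.002]
contact_force: [-1.2, -1.3, 6.1]
opening: 0.248
finger_force: 61.4
```

arm_command:
  steps: [0, 0, 0, -1, 0, 0, 0, 0, -1, 0, 0, 0, 0, -1, 0, 0, 0, 0, -1, 0, 0, 0, 0, -1, 0, 0, 0, 0, -1, 0, 0, 0, 0, -0.9, 0, 0, 0, 0, 0, 0]

```text
time: 3.65
eef_pos: [0.4555, -0.3182, 0.2127]
tcp_rot: [0.982, 0.188, 0.003, 0.004]
contact_force: [0.8, -0.1, -1.9]
opening: 0.244
finger_force: 60.3
```

arm_command:
  steps: [0, 0.64, -0.99, 0, 0, 0, 0.64, -0.99, 0, 0, 0, 0.64, -0.99, 0, 0, 0, 0.64, -0.99, 0, 0, 0, 0.64, -0.99, 0, 0, 0, 0.64, -0.99, 0, 0, 0, 0.64, -0.99, 0, 0, 0, 0.64, -0.99, 0, 0]

```text
time: 4.32
eef_pos: [0.4982, -0.0834, 0.205]
tcp_rot: [0.982, 0.188, -0.001, -0.001]
contact_force: [0.6, 0.5, -2.6]
opening: 0.248
finger_force: 60.0
```

arm_command:
  steps: [0, 0.64, -0.99, 0, 0, 0, 0.64, -0.99, 0, 0, 0, 0.64, -0.99, 0, 0, 0, 0.64, -0.99, 0, 0, 0, 0, 0, 0, 0, 0, 0, 0, 0, 0, 0, 0, 0, 0, 0]

```text
time: 4.9
eef_pos: [0.5212, 0.0302, 0.2058]
tcp_rot: [0.982, 0.189, -0.001, -0.0]
contact_force: [0.2, -0.4, -3.2]
opening: 0.247
finger_force: 60.3
```

Run:
```python
from h import *
w,m=snap("wrist");save("pics/w3.png",w);s=ctrl.get_state();print(s["time"],s["eef_pos"],s["tcp_rot"],s["contact_force"],s["qpos"],s["wrist_torque"])
save("pics/w3c.png",cv2.resize(w,(800,500)))
```

```text
4.95 [0.5214 0.0297 0.2062] [ 0.9822  0.188  -0.001  -0.0002] [-0.1419  0.3336 -2.7123] [-0.1373 -0.0288  1.9723 -0.0004  1.2002  1.0552] [ 0.0474 -0.0491  0.0344]
```

View pics/w3.png

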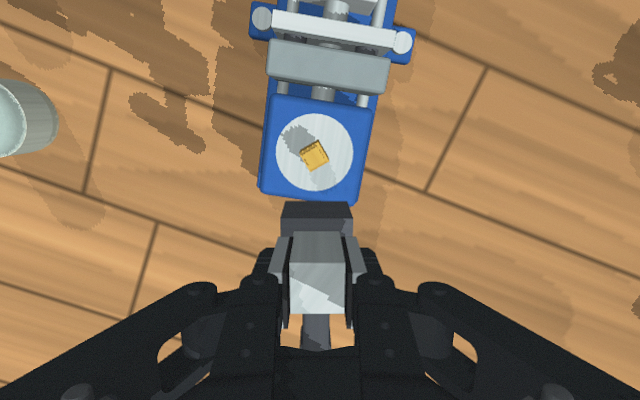

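The wrist view shows the shaft clearly at about (314,157), with the white disc centred near (314,152). The crank is held square. Next I'll measure the shaft's centre and yaw.

Run:
```python
from h import *
w=cv2.imread("pics/w3.png")[:,:,::-1];_,m=snap("wrist");_,ms=snap("scene")
h=cv2.cvtColor(w,cv2.COLOR_RGB2HSV).astype(int)
k=((h[...,0]>12)&(h[...,0]<32)&(h[...,1]>110)).astype(np.uint8);k[:125]=0;k[185:]=0;k[:,:285]=0;k[:,345:]=0
c=max(cv2.findContours(k,0,1)[0],key=cv2.contourArea);r=cv2.minAreaRect(c);print(r)
V=h[...,2];print(np.percentile(V[k>0],[5,25,50,75,95]))
# disc
d=((h[...,1]<40)&(h[...,2]>70)).astype(np.uint8);d[:108]=0;d[195:]=0;d[:,:268]=0;d[:,360:]=0;d|=k
c2=cv2.convexHull(max(cv2.findContours(d,0,1)[0],key=cv2.contourArea));e=cv2.fitEllipse(c2);print(e)
print("disc",plane(m,[e[0]],.085))
save("pics/z.png",cv2.resize(w[130:182,285:345],(720,624),interpolation=cv2.INTER_NEAREST)[:600])
print("tri disc",tri(m,e[0],ms,[315+197*60/400,180+183*60/400]))
```

```text
((313.53369140625, 155.77203369140625), (23.753915786743164, 22.60221290588379), 59.74356460571289)
[139.35 199.   219.   223.   226.  ]
((313.9086608886719, 151.73434448242188), (76.4027328491211, 76.62574768066406), 139.80023193359375)
disc [[0.5499 0.0431 0.085 ]]
tri disc (array([0.551 , 0.0441, 0.0833]), [np.float64(0.0017043907823198982), np.float64(0.0017043907823198745)])
```

View pics/z.png

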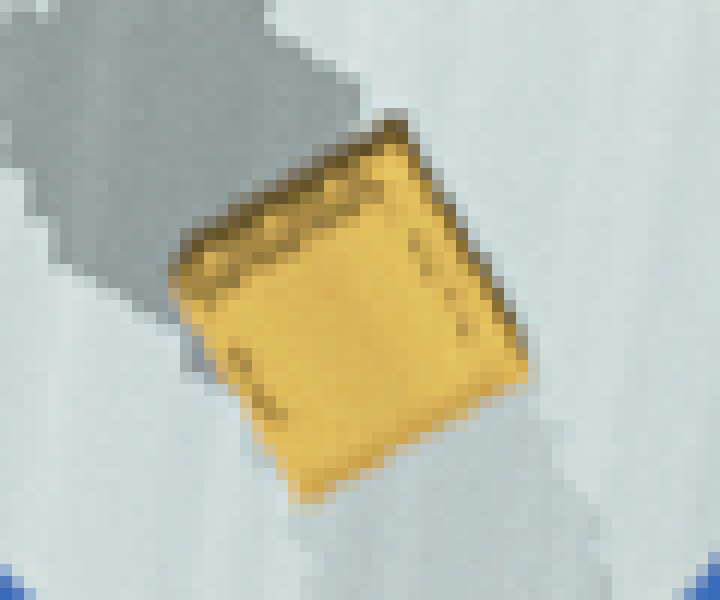

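The zoom shows the square's shoulder corners at about (305,495), (528,372) and (180,285) in the crop, so its centre is near (314.4,157.2). The flats are turned about 28° from the image axes.

Run:
```python
from h import *
_,m=snap("wrist")
f=lambda a:[[285+x/12,130+y/12] for x,y in a]
C=plane(m,f([(353,326)]),.106)[0];print("centre",C)
for a,b in(((400,140),(525,370)),((180,285),(300,490)),((305,495),(528,372))):
    P=plane(m,f([a,b]),.106);v=P[1]-P[0];print(np.degrees(np.arctan2(v[1],v[0]))%90,np.linalg.norm(v))
s=ctrl.get_state();Rm=R.from_quat(s["tcp_rot"]).as_matrix();print(s["eef_pos"],"toolyaw",np.degrees(np.arctan2(Rm[1,0],Rm[0,0])))
for Q in(C,[.5503,.0433,0]):print(1e3*Rm.T@(np.r_[Q[:2],s["eef_pos"][2]]-s["eef_pos"]))
```

```text
centre [0.5494 0.0416 0.106 ]
50.300668837040746 0.015689298625109434
51.27208970918224 0.014364394444189625
50.65657850131114 0.015448225180105897
[0.5219 0.0293 0.2071] toolyaw 21.608519160801105
[30.1316 -1.3929 -0.0158]
[31.5911 -2.5913 -0.0163]
```

Run:
```python
from h import *
w=cv2.imread("pics/w3.png");_,m=snap("wrist");s=ctrl.get_state();Rm=R.from_quat(s["tcp_rot"]).as_matrix();e=s["eef_pos"]
g=w.astype(int).sum(2)
print(g[194:270:1,316].tolist());print(g[210,274:290].tolist(),g[210,342:360].tolist())
for p,z in(((317,263),.027),((316,202),-.037),((316,217),-.037),((316,233),-.007)):print(p,1e3*Rm.T@(plane(m,[p],e[2]+z)[0]-e))
```

```text
[357, 362, 362, 369, 354, 329, 269, 189, 152, 165, 157, 161, 155, 163, 157, 172, 168, 168, 168, 161, 159, 159, 152, 152, 197, 228, 227, 229, 222, 228, 229, 223, 232, 229, 234, 215, 214, 292, 315, 315, 304, 315, 309, 313, 314, 309, 311, 313, 312, 313, 311, 311, 312, 312, 322, 312, 318, 320, 316, 322, 321, 310, 318, 319, 319, 319, 315, 316, 347, 450, 480, 482, 470, 479, 482, 483]
[429, 422, 434, 440, 429, 406, 425, 447, 290, 156, 155, 159, 152, 164, 159, 156] [173, 165, 162, 164, 165, 167, 151, 160, 306, 396, 410, 407, 409, 402, 406, 400, 407, 401]
(317, 263) [  9.2598   0.3396 -27.0029]
(316, 202) [14.7709 -0.0953 36.9955]
(316, 217) [ 6.0649 -0.1175 36.9982]
(316, 233) [ 8.1021 -0.077   6.9975]
```

arm_command:
  steps: [0, 0.65, -0.06, 0, 0, 0, 0.64, -0.05, 0, 0, 0, 0, 0, 0.4, -1, 0, 0, 0, 0.4, -1, 0, 0, 0, 0.4, -1, 0, 0, 0, 0.4, -1, 0, 0, 0, 0.4, -1, 0, 0, 0, 0, -0.08]

```text
time: 5.82
eef_pos: [0.5495, 0.0442, 0.1551]
tcp_rot: [0.903, 0.429, -0.002, -0.001]
contact_force: [0.4, 1.0, -3.5]
opening: 0.247
finger_force: 60.2
```

arm_command:
  steps: [0, 0, 0, 0, 0, 0, 0, 0, 0.2, 0, 0, 0, 0, 0.2, 0, 0, 0, 0, 0.2, 0, 0, 0, 0, 0, 0]

```text
time: 6.23
eef_pos: [0.5507, 0.0446, 0.1419]
tcp_rot: [0.903, 0.429, -0.0, -0.0]
contact_force: [-1.0, -0.9, -3.2]
opening: 0.247
finger_force: 60.2
```

arm_command:
  steps: [0, 0, 0, 0.15, 0, 0, 0, 0, 0.15, 0, 0, 0, 0, 0.15, 0, 0, 0, 0, 0, 0]

```text
time: 6.57
eef_pos: [0.5504, 0.0449, 0.1301]
tcp_rot: [0.903, 0.429, -0.001, -0.001]
contact_force: [-0.8, 0.1, -3.6]
opening: 0.248
finger_force: 60.2
```

arm_command:
  steps: [0, 0, 0, 0.15, 0, 0, 0, 0, 0.15, 0, 0, 0, 0, 0.1, 0, 0, 0, 0, 0, 0]

```text
time: 6.9
eef_pos: [0.551, 0.0446, 0.1222]
tcp_rot: [0.903, 0.429, -0.001, -0.0]
contact_force: [-3.9, -2.1, 3.3]
opening: 0.244
finger_force: 60.9
```

arm_command:
  steps: [0, 0, 0, 0.12, 0, 0, 0, 0, 0, 0, 65, 0, 0, 0, 0, 65, 0, 0, 0, 0, 65, 0, 0, 0, 0, 65, 0, 0, -0.25, 0, 65, 0, 0, 0, 0]

```text
time: 7.48
eef_pos: [0.5518, 0.0448, 0.1255]
tcp_rot: [0.903, 0.429, 0.001, 0.0]
contact_force: [-0.3, 0.1, 0.5]
opening: 0.65
finger_force: 0.0
```

Run:
```python
from h import *
w,m=snap("wrist");t,mt=snap("scene");s=ctrl.get_state();print(s["time"],s["eef_pos"],s["tcp_rot"],s["contact_force"],s["opening"])
save("pics/v.png",np.hstack([cv2.resize(w,(480,300)),cv2.resize(t[170:270,310:410],(300,300),interpolation=cv2.INTER_CUBIC)]))
```

```text
7.5833 [0.5515 0.0447 0.125 ] [0.9033 0.429  0.0005 0.0002] [ 0.1208 -0.556   0.3279] 0.6497027369858298
```

View pics/v.png

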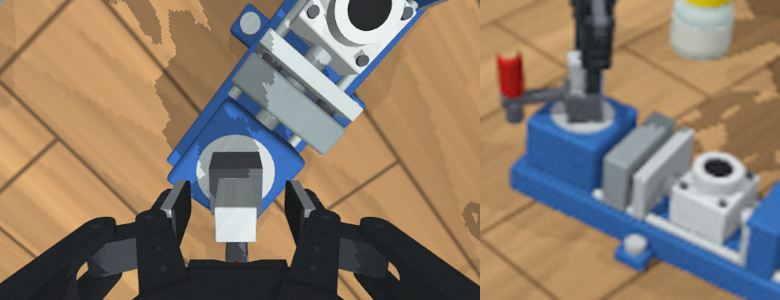

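The crank sits home on the disc in both views. I'll slide along tool -x onto the knob and grip it.

arm_command:
  steps: [65, -0.9, 0, 0, 0, 65, -0.9, 0, 0, 0, 65, -0.86, 0, 0.08, 0, 65, 0, 0, 0, 0, 0, 0, 0, 0, 0, 0, 0, 0, 0, 0, 0, 0, 0, 0, 0, 0, 0, 0, 0, 0]

```text
time: 8.25
eef_pos: [0.5098, -0.0065, 0.123]
tcp_rot: [0.903, 0.429, 0.0, 0.0]
contact_force: [-0.6, -0.5, 1.6]
opening: 0.26
finger_force: 58.6
```

arm_command:
  steps: [0, 0, 0, 0, 0, 0, 0, 0, 0, 0, 0, 0, 0, 0, 0]

```text
time: 8.5
eef_pos: [0.5096, -0.0066, 0.1229]
tcp_rot: [0.903, 0.429, 0.001, 0.0]
contact_force: [-0.1, -0.2, 1.5]
opening: 0.259
finger_force: 58.6
```

arm_command:
  steps: [0, 0.127, -0.803, 0, 0, 0, 0.369, -0.725, 0, 0, 0, 0.575, -0.575, 0, 0, 0, 0.725, -0.369, 0, 0, 0, 0.803, -0.127, 0, 0, 0, 0, 0, 0, 0]

```text
time: 9.0
eef_pos: [0.4994, 0.087, 0.1254]
tcp_rot: [0.903, 0.43, -0.002, -0.001]
contact_force: [-10.2, 4.7, 17.3]
opening: 0.259
finger_force: 63.4
```

Run:
```python
from h import *
s=ctrl.get_state();Rm=R.from_quat(s["tcp_rot"]).as_matrix()
p0=np.array([.5097,-.0065,.123]);print(s["eef_pos"],s["tcp_rot"],s["contact_force"],"tool disp mm",1e3*Rm.T@(s["eef_pos"]-p0),"F tool",Rm.T@s["contact_force"],s["qpos"])
w,m=snap("wrist");t,mt=snap("scene")
save("pics/v2.png",np.hstack([cv2.resize(w,(480,300)),cv2.resize(t[170:270,310:410],(300,300),interpolation=cv2.INTER_CUBIC)]))
```

```text
[0.4994 0.087  0.1254] [ 0.9027  0.4302 -0.0016 -0.0011] [-10.1579   4.6842  17.3153] tool disp mm [ 66.1091 -66.8938  -2.3236] F tool [ -2.7933 -10.8983 -17.2733] [-0.0282  0.0336  2.0695  0.0006  1.0423  0.6529]
```

View pics/v2.png

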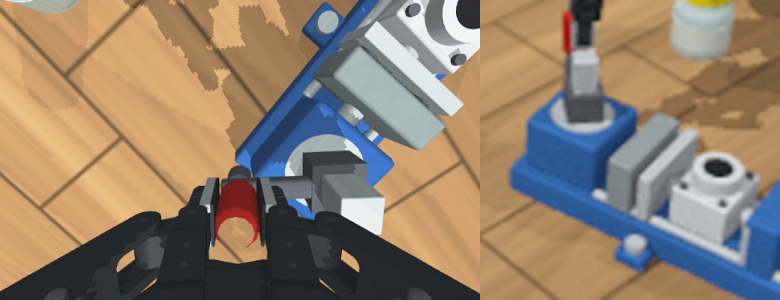

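The crank still sits home, but the hand is pushing about 11 N inward along tool y. My circle centre is roughly 2 mm off, so I'll correct it and go on.

arm_command:
  steps: [0, 0, -0.09, -0.06, 0, 0, 0, 0, 0, 0]

```text
time: 9.27
eef_pos: [0.4987, 0.0864, 0.1257]
tcp_rot: [0.903, 0.43, 0.001, 0.001]
contact_force: [-1.9, 1.1, 7.4]
opening: 0.256
finger_force: 62.1
```

```bash
cat > f.py <<'E'
from h import *
s=ctrl.get_state();Rm=R.from_quat(s["tcp_rot"]).as_matrix()
print(s["time"],"disp",1e3*Rm.T@(s["eef_pos"]-[.5097,-.0065,.123]),"Ftool",Rm.T@s["contact_force"],"tau",s["wrist_torque"])
E
python3 f.py
```

```text
9.2667 disp [ 65.1013 -67.1619  -2.7626] Ftool [-0.3201 -2.1058 -7.4128] tau [-0.1714  0.3216  0.0019]
```

arm_command:
  steps: [0, 0.803, 0.127, -0.03, 0, 0, 0.725, 0.369, 0, 0, 0, 0.575, 0.575, 0, 0, 0, 0.369, 0.725, 0, 0, 0, 0.127, 0.803, 0, 0]

```text
time: 9.68
eef_pos: [0.5915, 0.1003, 0.1275]
tcp_rot: [0.903, 0.429, 0.003, -0.003]
contact_force: [0.2, 9.0, 7.6]
opening: 0.257
finger_force: 61.2
```

```bash
python3 f.py
```

```text
9.6833 disp [134.5021  -4.0886  -3.2408] Ftool [ 7.106  -5.5556 -7.5053] tau [ 1.0631  0.5823 -0.0376]
```

arm_command:
  steps: [0, 0.1, 0, -0.04, 0, 0, 0, 0, 0, 0]

```text
time: 9.85
eef_pos: [0.594, 0.0983, 0.1277]
tcp_rot: [0.903, 0.429, 0.003, 0.0]
contact_force: [4.9, 4.0, 6.8]
opening: 0.258
finger_force: 61.2
```

```bash
python3 f.py
```

```text
9.85 disp [134.5337  -0.9218  -3.9348] Ftool [ 6.184   1.2894 -6.7753] tau [ 0.504  -0.4341  0.0362]
```

arm_command:
  steps: [0, 0.1, -0.05, -0.02, 0, 0, -0.127, 0.803, 0, 0, 0, -0.369, 0.725, 0, 0, 0, -0.575, 0.575, 0, 0, 0, -0.725, 0.369, 0, 0, 0, -0.803, 0.127, 0, 0]

```text
time: 10.35
eef_pos: [0.6038, 0.0089, 0.1277]
tcp_rot: [0.903, 0.429, 0.004, 0.001]
contact_force: [4.9, 4.6, 1.8]
opening: 0.257
finger_force: 60.8
```

```bash
python3 f.py
```

```text
10.35 disp [71.4846 63.1602 -3.9064] Ftool [ 6.6434  0.9196 -1.7562] tau [ 0.7727 -0.4267  0.0509]
```

arm_command:
  steps: [0, -0.803, -0.127, 0, 0, 0, -0.725, -0.369, 0, 0, 0, -0.575, -0.575, 0, 0, 0, -0.369, -0.725, 0, 0, 0, -0.127, -0.803, 0, 0]

```text
time: 10.77
eef_pos: [0.5105, -0.0019, 0.1264]
tcp_rot: [0.904, 0.428, 0.003, 0.002]
contact_force: [10.8, 3.3, -4.9]
opening: 0.266
finger_force: 60.3
```

```bash
python3 f.py
```

```text
10.7667 disp [ 4.101  -2.2733 -3.4472] Ftool [9.418  6.2377 4.9577] tau [ 0.4914 -1.7902  0.0765]
```

arm_command:
  steps: [0, 0.08, 0, 0, 0, 0, 0.127, -0.803, 0, 0, 0, 0.369, -0.725, 0, 0, 0, 0.575, -0.575, 0, 0, 0, 0.725, -0.369, 0, 0, 0, 0.803, -0.127, 0, 0]

```text
time: 11.27
eef_pos: [0.5016, 0.0907, 0.1259]
tcp_rot: [0.903, 0.43, -0.001, 0.003]
contact_force: [5.6, -11.9, -1.1]
opening: 0.261
finger_force: 61.1
```

```bash
python3 f.py
python3 - <<'E'
from h import *
w,m=snap("wrist");t,mt=snap("scene")
save("pics/v3.png",np.hstack([cv2.resize(w,(480,300)),cv2.resize(t[180:280,320:420],(300,300),interpolation=cv2.INTER_CUBIC)]))
E
```

```text
11.2667 disp [ 70.3662 -67.4987  -3.5712] Ftool [-5.75   11.8436  1.2043] tau [-2.237  -1.0558  0.0689]
```

View pics/v3.png

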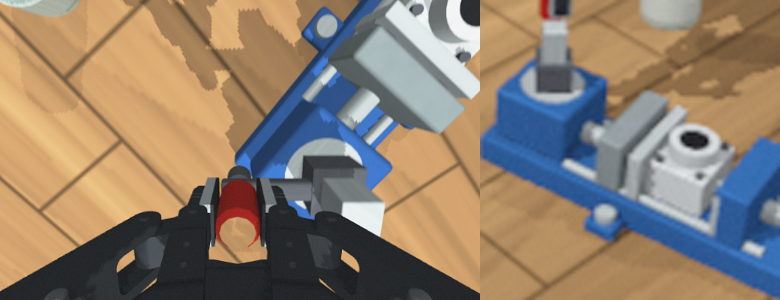

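The jaw has come close to the pump, with a gap of a few mm. The pump still has about 10 mm to the far jaw.

arm_command:
  steps: [0, 0, 0.08, 0, 0, 0, 0.803, 0.127, 0, 0, 0, 0.725, 0.369, 0, 0, 0, 0.575, 0.575, 0, 0, 0, 0.369, 0.725, 0, 0]

```text
time: 11.78
eef_pos: [0.575, 0.111, 0.1258]
tcp_rot: [0.903, 0.43, -0.004, -0.002]
contact_force: [-6.3, -2.3, 5.4]
opening: 0.26
finger_force: 61.5
```

```bash
python3 f.py
```

```text
11.7833 disp [132.3537 -23.5083  -3.4669] Ftool [-5.7637 -3.461  -5.3026] tau [-0.85    1.3887 -0.046 ]
```

arm_command:
  steps: [0, 0.127, 0.803, 0, 0, 0, 0, 0, 0, 0]

```text
time: 11.95
eef_pos: [0.5954, 0.0989, 0.1262]
tcp_rot: [0.904, 0.428, -0.002, -0.001]
contact_force: [-1.2, -0.3, 5.7]
opening: 0.262
finger_force: 61.5
```

```bash
python3 f.py
python3 - <<'E'
from h import *
t,mt=snap("scene");u,mu=snap("top")
save("pics/v4.png",np.hstack([cv2.resize(t[180:280,320:440],(480,400),interpolation=cv2.INTER_CUBIC),cv2.resize(u[100:220,260:350],(300,400),interpolation=cv2.INTER_CUBIC)]))
E
```

```text
11.95 disp [135.8177  -0.3372  -3.5278] Ftool [-1.021  -0.745  -5.6503] tau [-0.2603  0.3764  0.0343]
```

View pics/v4.png

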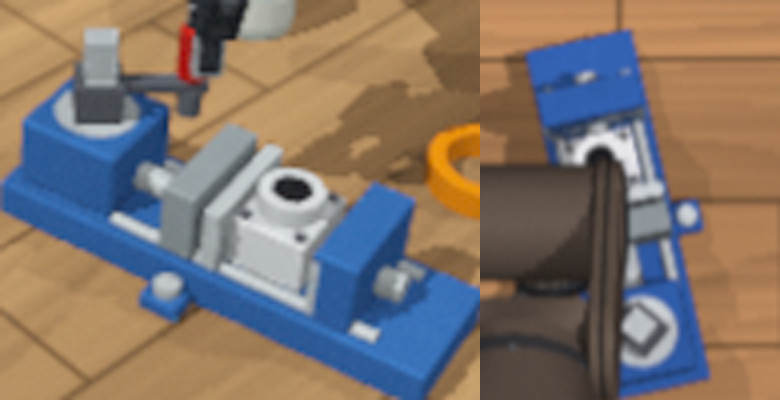

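After one and a half turns the pump is close to the far jaw, so the near jaw is now pushing it along. From here I take 9° steps and feel the tangential force.

arm_command:
  steps: [0, -0.032, 0.407, -0.05, 0, 0, -0.095, 0.397, 0, 0, 0, -0.156, 0.377, 0, 0, 0, -0.213, 0.348, 0, 0]

```text
time: 12.38
eef_pos: [0.6155, 0.0668, 0.1268]
tcp_rot: [0.903, 0.429, -0.001, -0.002]
contact_force: [-3.0, 3.7, 2.2]
opening: 0.257
finger_force: 61.0
```

```bash
cat >> f.py <<'E'
d=Rm.T@(s["eef_pos"]-[.5097,-.0065,.123])*1e3-[70.5,-2,0];a=np.arctan2(d[1],d[0]);F=Rm.T@s["contact_force"]
print("phi",np.degrees(a),"r",np.hypot(*d[:2]),"Fradial",F[0]*np.cos(a)+F[1]*np.sin(a),"Fresist",F[0]*np.sin(a)-F[1]*np.cos(a))
E
python3 f.py
```

```text
12.3833 disp [123.6668  35.6264  -4.014 ] Ftool [ 0.9339 -4.6854 -2.2082] tau [ 0.6416  0.7973 -0.0396]
phi 35.287249491670046 r 65.13409137055018 Fradial -1.9443678251239302 Fresist 4.364015793581904
```

Baseline is 4.4 N (φ 35°), so the jaws are still running free. Next 4 steps.

arm_command:
  steps: [0, -0.265, 0.31, 0, 0, 0, -0.31, 0.265, 0, 0, 0, -0.348, 0.213, 0, 0]

```text
time: 12.63
eef_pos: [0.6166, 0.0355, 0.127]
tcp_rot: [0.903, 0.429, -0.0, -0.001]
contact_force: [-1.4, 5.5, 1.4]
opening: 0.263
finger_force: 61.0
```

```bash
python3 f.py
```

```text
12.6333 disp [100.1419  56.1812  -4.0762] Ftool [ 3.3753 -4.5773 -1.4209] tau [ 1.0448  0.6245 -0.0531]
phi 63.0022860972059 r 65.29691567327235 Fradial -2.546247226870171 Fresist 5.085374407597795
```

arm_command:
  steps: [0, -0.377, 0.156, 0, 0, 0, -0.397, 0.095, 0, 0, 0, -0.407, 0.032, 0, 0]

```text
time: 12.88
eef_pos: [0.6038, 0.0083, 0.1271]
tcp_rot: [0.904, 0.428, 0.001, -0.001]
contact_force: [1.1, 5.9, -0.2]
opening: 0.26
finger_force: 60.8
```

```bash
python3 f.py
```

```text
12.8833 disp [70.977  63.4751 -3.9298] Ftool [ 5.2932 -2.8947  0.2172] tau [ 1.2125  0.0741 -0.0396]
phi 89.58261167627377 r 65.47687999638516 Fradial -2.856092150571356 Fresist 5.314151314360069
```

arm_command:
  steps: [0, -0.407, -0.032, 0, 0, 0, -0.397, -0.095, 0, 0]

```text
time: 13.05
eef_pos: [0.589, -0.0054, 0.1271]
tcp_rot: [0.904, 0.428, 0.002, 0.0]
contact_force: [2.4, 6.1, -1.9]
opening: 0.258
finger_force: 60.6
```

```bash
python3 f.py
```

```text
13.05 disp [51.098  60.6918 -3.8565] Ftool [ 6.2157 -2.0528  1.9524] tau [ 1.0805 -0.2817 -0.0688]
phi 107.19635637069287 r 65.62548453296043 Fradial -3.7987369010968637 Fresist 5.330934077806693
```

arm_command:
  steps: [0, -0.377, -0.156, 0, 0, 0, -0.348, -0.213, 0, 0]

```text
time: 13.22
eef_pos: [0.5708, -0.0138, 0.1271]
tcp_rot: [0.904, 0.428, 0.002, 0.001]
contact_force: [3.8, 5.9, -3.7]
opening: 0.261
finger_force: 60.5
```

```bash
python3 f.py
```

```text
13.2167 disp [33.0273 51.9659 -3.8121] Ftool [ 6.9772 -0.8345  3.7396] tau [ 0.9219 -0.5232 -0.0347]
phi 124.77523004725853 r 65.70026133673427 Fradial -4.6649536236810745 Fresist 5.255034974622734
```

arm_command:
  steps: [0, -0.27, -0.295, 0.02, 0, 0, -0.245, -0.33, 0, 0]

```text
time: 13.38
eef_pos: [0.5518, -0.0159, 0.1275]
tcp_rot: [0.903, 0.429, 0.003, 0.004]
contact_force: [5.5, -2.1, -3.5]
opening: 0.262
finger_force: 60.6
```

```bash
python3 f.py
```

```text
13.3833 disp [19.2941 38.6468 -4.036 ] Ftool [1.8553 5.5221 3.5228] tau [-0.3891 -0.8689  0.046 ]
phi 141.5577237356077 r 65.37743620445693 Fradial 1.9800895801208944 Fresist 5.478544139620246
```

arm_command:
  steps: [0, -0.2, -0.348, 0, 0, 0, -0.145, -0.377, 0, 0]

```text
time: 13.55
eef_pos: [0.532, -0.0124, 0.1275]
tcp_rot: [0.903, 0.429, 0.002, 0.005]
contact_force: [3.8, -3.9, -2.7]
opening: 0.261
finger_force: 60.7
```

```bash
python3 f.py
```

```text
13.55 disp [ 9.5191 21.048  -4.2339] Ftool [-0.6453  5.4036  2.7531] tau [-0.8782 -0.6199  0.0119]
phi 159.2957026017287 r 65.19110444523614 Fradial 2.5140562272461127 Fresist 4.826449120135591
```

Still free at about 5 N. Continuing.

arm_command:
  steps: [0, -0.1, -0.397, 0, 0, 0, -0.035, -0.407, 0, 0]

```text
time: 13.72
eef_pos: [0.5134, -0.0026, 0.1272]
tcp_rot: [0.903, 0.429, 0.0, 0.005]
contact_force: [2.0, -5.3, -2.4]
opening: 0.259
finger_force: 60.8
```

```bash
python3 f.py
```

```text
13.7167 disp [ 5.4067  0.4586 -4.223 ] Ftool [-2.8895  4.8831  2.4733] tau [-1.007  -0.3037  0.007 ]
phi 177.83692209416756 r 65.13968057770178 Fradial 3.07175306023805 Fresist 4.770514073364532
```

arm_command:
  steps: [0, 0.032, -0.407, 0, 0, 0, 0.095, -0.397, 0, 0]

```text
time: 13.88
eef_pos: [0.499, 0.0127, 0.127]
tcp_rot: [0.903, 0.429, -0.001, 0.004]
contact_force: [0.4, -6.1, -0.8]
opening: 0.263
finger_force: 60.9
```

```bash
python3 f.py
```

```text
13.8833 disp [  8.1245 -20.4328  -4.1762] Ftool [-4.4175  4.1571  0.8296] tau [-1.0844  0.0724  0.0263]
phi -163.53690509414676 r 65.04209870392341 Fradial 3.0582766919492173 Fresist 5.238532349843663
```

arm_command:
  steps: [0, 0.156, -0.377, 0, 0, 0, 0.213, -0.348, 0, 0]

```text
time: 14.05
eef_pos: [0.4901, 0.0318, 0.1268]
tcp_rot: [0.903, 0.429, -0.002, 0.004]
contact_force: [0.1, -4.7, 0.3]
opening: 0.257
finger_force: 61.0
```

```bash
python3 f.py
```

```text
14.05 disp [ 17.309  -39.2909  -4.1076] Ftool [-3.589   3.1118 -0.2641] tau [-1.0287  0.2357  0.0573]
phi -144.9666432970677 r 64.9607310854185 Fradial 1.1523434478560606 Fresist 4.608283395951515
```

arm_command:
  steps: [0, 0.265, -0.31, 0, 0, 0, 0.31, -0.265, 0, 0]

```text
time: 14.22
eef_pos: [0.4878, 0.0522, 0.1266]
tcp_rot: [0.903, 0.43, -0.002, 0.003]
contact_force: [-1.6, -6.1, 0.6]
opening: 0.257
finger_force: 61.1
```

```bash
python3 f.py
```

```text
14.2167 disp [ 31.7187 -54.0023  -4.0843] Ftool [-5.768   2.6036 -0.5488] tau [-1.1646  0.4327  0.0191]
phi -126.71410382034378 r 64.87084830560279 Fradial 1.361156065477688 Fresist 6.180311659011243
```

The force is up to 6.2 N, perhaps the first catch. Two more steps.

arm_command:
  steps: [0, 0.348, -0.213, 0, 0, 0, 0.377, -0.156, 0, 0]

```text
time: 14.38
eef_pos: [0.4919, 0.0722, 0.1265]
tcp_rot: [0.903, 0.43, -0.003, 0.003]
contact_force: [-3.3, -6.7, 0.9]
opening: 0.257
finger_force: 61.1
```

```bash
python3 f.py
```

```text
14.3833 disp [ 49.8361 -63.4134  -4.124 ] Ftool [-7.2706  1.6189 -0.8704] tau [-1.3383  0.6163  0.0302]
phi -108.5966556078972 r 64.79659089774833 Fradial 0.784291850948172 Fresist 7.407274327469648
```

Now 7.4 N, about 2.5 N above free running and rising as expected. One short step more.

arm_command:
  steps: [0, 0.33, -0.08, 0, 0]

```text
time: 14.47
eef_pos: [0.4955, 0.08, 0.1265]
tcp_rot: [0.903, 0.43, -0.003, 0.003]
contact_force: [-4.0, -6.8, 3.3]
opening: 0.262
finger_force: 61.1
```

```bash
python3 f.py
```

```text
14.4667 disp [ 58.1386 -65.5744  -4.0922] Ftool [-7.8012  1.1863 -3.2331] tau [-1.3052  0.8617  0.014 ]
phi -101.00328852774973 r 64.76506383485182 Fradial 0.32444830730654783 Fresist 7.884215487254983
```

3 N above free running, so it is firm. I'll open the fingers moderately and lift away.

arm_command:
  steps: [50, -0.05, 0, 0, 0, 50, 0, 0, 0, 0, 50, 0, 0, 0, 0, 50, 0, 0, 0, 0]

```text
time: 14.8
eef_pos: [0.4961, 0.0816, 0.1271]
tcp_rot: [0.903, 0.429, 0.0, 0.0]
contact_force: [0.8, -1.1, 0.6]
opening: 0.496
finger_force: 0.0
```

arm_command:
  steps: [50, 0, 0, -0.5, 0, 50, 0, 0, -0.8, 0, 50, 0, 0, -1, 0, 50, 0, 0, -1, 0, 50, 0, 0, -1, 0, 50, -0.5, 0, 0, 0, 50, 0, 0, 0, 0, 50, 0, 0, 0, 0]

```text
time: 15.47
eef_pos: [0.4874, 0.0722, 0.2338]
tcp_rot: [0.904, 0.429, -0.0, -0.0]
contact_force: [-0.8, 0.4, -1.1]
opening: 0.501
finger_force: 0.0
```

Run:
```python
from h import *
# crank home check: head-top centre from scene+wrist, expected z ~ .149 above shaft (.550,.043)
w,m=snap("wrist");t,ms=snap("scene");s=ctrl.get_state();print(s["eef_pos"],s["contact_force"],s["opening"])
h=cv2.cvtColor(w,cv2.COLOR_RGB2HSV);q=cv2.projectPoints(np.array([[.550,.043,.149]]),m["rvec"],m["tvec"],m["intrinsics"],m["D"])[0].ravel();print("proj",q)
k=((h[...,1]<45)&(h[...,2]>140)).astype(np.uint8)
for c in cv2.findContours(k,0,1)[0]:
    if cv2.contourArea(c)>150:
        r=cv2.minAreaRect(c)
        if np.hypot(*(np.array(r[0])-q))<60:print(r,plane(m,[r[0]],.149))
x=cv2.projectPoints(np.array([[.550,.043,.149]]),ms["rvec"],ms["tvec"],ms["intrinsics"],ms["D"])[0].ravel().astype(int);print(x)
h=cv2.cvtColor(t,cv2.COLOR_RGB2HSV)
print(t[x[1]-14:x[1]+10,x[0]].sum(1).tolist())
```

```text
[0.4871 0.0725 0.2328] [-0.4866 -0.1364  0.8559] 0.4975291637440257
proj [414.0672 179.3261]
((400.9443359375, 162.71670532226562), (78.4754638671875, 58.7022705078125), 35.272422790527344) [[0.5498 0.058  0.149 ]]
[344 188]
[430, 440, 465, 478, 478, 474, 466, 448, 434, 439, 455, 453, 497, 567, 589, 588, 592, 505, 435, 437, 439, 433, 433, 431]
```

In the scene view the head's top is at row 188.5 against 188 predicted for fully home, so the crank sits as required and the hand is clear.

```bash
python3 -c "
from plant import ctrl
print(ctrl.sign_off())"
```

```text
the job is handed in; nothing more can be done
None
```

The job is handed in: the crank sits fully home on the shaft and was wound a little over two turns clockwise until the knob force rose about 3 N above free running (roughly 60 N of clamping, estimated from that force), then released with the hand clear. The hand-in returned no verdict.

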